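# Vent the dry-storage box and hold its sticky lid ajar

### The arm

A 6-joint arm with a two-finger parallel gripper is mounted at the origin on a cart in front of the work surface, level with it; the furniture and walls round the work are solid. World frame = base frame: x ahead of the robot, y to its left, z up, the work surface at z = 0. Lengths are in m, angles in rad, forces in N, time in s.
With the tool pointing down it reaches from about 0.275 to 0.75 m from the base axis. Payload 10.2 kg.
Tool frame: the origin (TCP) lies midway between the tips of the shut fingers; the grasp point (between the pads) lies 19 mm behind it (env.hold_point_z is the distance from the TCP to the grasp point, in m); z points along the fingers, y is the line along which they close (so a half turn about z gives the same grasp; the last joint's range is limited). The gripper opens to 85 mm and grips with 20 to 120 N. Pads are 22 mm wide; open, the fingers measure 114 mm over their backs; the gripper's body (76 mm by 85 mm) begins 54 mm behind the grasp point. The pads swing forward as they close: fully open they stand 13 mm farther back than shut.
Start: joints at [1.076, 0.313, 1.498, -0, 1.331, -0.223], TCP at [0.141, 0.506, 0.231] pointing down, gripper open.
Joint ranges: [-2.94, 2.94], [-0.97, 2.17], [0.19, 2.56], [-1.23, 4.37], [0.02, 3.11], [-2.88, 2.88]. Speed limits (rad/s): [2.39, 2.39, 3.01, 3.14, 3.14, 3.14].

### API

Orientations are given as a unit quaternion [x, y, z, w].
In Python, from bench import env, kinematics, monitor, eyes, job gives the robot as it stands. The module is installed in compiled form; this text tells all that it offers. Calls block until the motion is done:
- env.reach(position, orientation): joint-space move of the TCP to a pose.
- env.movel(position, velocity=0.15, frame=None, guard=None): straight line of the TCP; frame=None keeps the orientation; velocity is the mean speed in m/s. With guard (N) it stops when the force on the tool has changed by that much, and returns True; else False.
- env.set_joints(angles): joint-space move.
- env.release() and env.close_gripper(effort=None): open the fingers fully, or close them until they stop; effort is the grip in N (None keeps the last).
- env.hold(seconds).
- kinematics.ik(position, orientation): joint angles nearest the present ones, or None.
- monitor.sense(): the state.
- eyes.grab_frame(name): name is "scene" or "side" or "wrist"; returns a dict with "frame" (480x640x3 uint8, red, green, blue), "mtx" (3x3 intrinsics, pixels), "view" (4x4, takes a point from world to camera coordinates). Camera axes: x right, y down, z forward; pixel columns grow to the right and rows downward; lengths in m; the calibration is good to about 2 mm. A picture is of the moment at which its call begins. There is no depth.
A pose or a line that the arm cannot do raises env.MotionError and nothing moves.
- job.hand_in(): hands the job in; it is judged then, once.
The state is a dict: "clock": time; "joints": joint angles; "qvel": joint speeds; "joint_efforts": joint torques, N m; "position": TCP position; "ee_rot": TCP orientation; "contact_force": force on the tool from outside, world axes, zero at the start; "ft_torque": the same for the moment, N m; "finger_gap": opening from 0.0 (shut) to 1.0 (fully open); "gripper_force": force on a finger pad.
Only numpy, scipy, OpenCV 4.12 (cv2) and the standard library are available. Lean on these libraries where they do the work, as an engineer would, in place of code of your own. Each camera call takes 0.05 s, during which the arm holds its last target. There are 200 camera calls.

### The job

The airtight dry-storage box has to be aired. First pull the orange vent knob fully up so that it stays up, then take the lid by its handle, break it free of its sticky seal without throwing it wide open, and hold it slightly open, with its front edge about 25 mm up. Finish while still holding the lid there with the gripper, with the vent still up, and leave the other things on the bench alone.

Things in the scene. Friction and masses are not known exactly. Their poses are not given: they have to be found in the camera images.
- dry_box: airtight storage box fixed to the bench: grey body 150 (x) x 190 (y) x 78 mm high, blue-framed clear lid (its top 94 mm above the bench). Origin: centre of the 150x190 underside; x points from the front (handle side) to the back (hinge side), y left, z up. A grey vent block (72 x 64 mm, 50 mm high) adjoins its right-hand (-y) side.
- vent_knob (a point): centre of the orange vent knob, moving with it: upright cylinder 26 mm across, 34 mm tall, at x = 0, y = -0.130 in the box frame. When shut its underside is 54 mm above the bench (on a steel collar 36 mm across, 4 mm high). The box wall is 22 mm from its side towards +y: pinch it from above, fingers in front of and behind it (along box x).
- vent_valve (a joint): travel of the vent knob, m: 0 pushed shut, 0.010 pulled fully up (open, a green stem shows). A detent holds it at either end: the pull needed peaks at about 7 N in the first 1 to 2 mm; past half way (0.005) it snaps the rest of the way up and stays there by itself.
- lid_handle (a point): middle of the lid's steel bow handle, on the bar's centre line, moving with the lid: round bar 12 mm thick along box y, 38 mm above the lid's top face (32 mm clear below), legs 84 mm apart (centres). When shut it is at x = -0.058, z = 0.1315 in the box frame. It can be pinched from above, fingers in front of and behind it.
- lid_hinge (a point): middle of the lid's hinge line, at x = +0.080, z = 0.082 in the box frame; the hinge runs along box y. With the lid shut the handle bar's centre is 138 mm in front of it and 49.5 mm above it; the lid's front edge is 158 mm in front of it.
- dry_lid (a joint): opening angle of the lid, rad: 0 shut, growing as the front edge rises (0.16 rad lifts it 25 mm), stop at 0.40. A sticky seal holds it: the upward pull needed at the handle peaks at 11 to 15 N within the first 1 to 3 mm, then falls to about the lid's weight (1 to 4 N) by 12 mm. The lid (0.24 to 0.43 kg) falls shut if let go.
- oak_block: dark oak block 62x62x40 mm, loose bystander; leave it where it is. Origin: centre of its underside.
- pine_offcut: pale pine offcut lying flat, 60x100x22 mm, loose bystander; leave it where it is. Origin: centre of its underside.
- dark_block: dark wood block lying flat, 45x75x24 mm, loose bystander; leave it where it is. Origin: centre of its underside.
- nail_jar: clear jar of tacks with a tan screw lid, 63 mm across, 76 mm high, loose bystander; leave it where it is. Origin: centre of its underside.
- pliers: red-handled pliers lying flat, 42x185x12 mm, loose bystander; leave it where it is. Origin: centre of its underside.
- wood_wedge: pale wooden wedge lying flat, 44x93x14 mm, loose bystander; leave it where it is. Origin: centre of its underside.

How it is judged:
By the outcome, as a careful person would: the job done as asked, in the order asked, and still so for the second after the job is handed in, while the arm keeps its last pose, push and grip.
It also fails if it takes over 38 s, if anything falls off the work surface, if the arm or the gripper's body presses on something with over 40 N, if the wrist force passes 120 N, or if a joint passes its speed limit or range.

## Working session

There is one attempt and no reset: what is moved stays moved. The work goes in short steps, each a Python script; the robot and the scene stay as the last script left them, time stands still between calls to the robot, and variables do not carry over. Pictures are saved under pics/ and viewed, at most 10 in all, crops included, and the job is handed in when it is done.

```bash
mkdir -p pics
python3 - <<'E'
from bench import env, kinematics, monitor, eyes, job
import cv2, numpy as np
for n in ("scene","side"):
    f=eyes.grab_frame(n); cv2.imwrite(f"pics/{n}0.png",f["frame"][:,:,::-1])
    print(n,f["mtx"].tolist(),np.round(f["view"],4).tolist())
s=monitor.sense(); print(s["clock"],s["ee_rot"],s["contact_force"],s["finger_gap"],env.hold_point_z)
E
```

```text
scene [[530.1359618871156, 0.0, 318.5705024656232], [0.0, 530.1359618871156, 234.89675107409664], [0.0, 0.0, 1.0]] [[0.8463, -0.5325, -0.0138, -0.424], [-0.424, -0.6578, -0.6225, 0.2741], [0.3224, 0.5327, -0.7825, 1.1492], [0.0, 0.0, 0.0, 1.0]]
side [[435.7844705409841, 0.0, 325.36949662366163], [0.0, 435.7844705409841, 235.15718426135425], [0.0, 0.0, 1.0]] [[0.8893, -0.4569, 0.0186, -0.4607], [-0.1709, -0.3698, -0.9133, 0.1537], [0.4242, 0.809, -0.4069, 0.8984], [0.0, 0.0, 0.0, 1.0]]
0.1 [ 1.35485135e-01  9.90779202e-01 -5.54846216e-04 -2.08571593e-04] [ 0.04836339 -0.4230953  -0.03044293] 1.0013766942755442 0.0187
```

View pics/scene0.png

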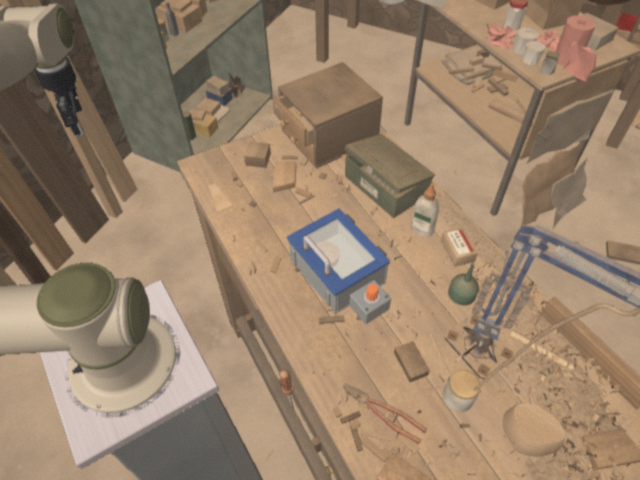

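View pics/side0.png

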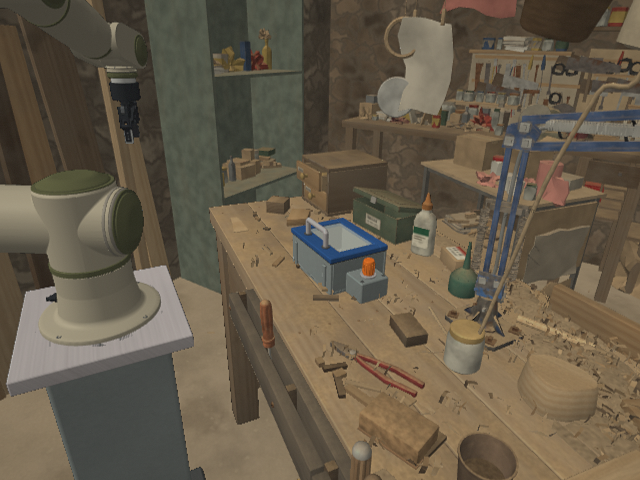

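Scene view: the blue lid has corners near (289,243), (338,211), (387,262) and (338,290). The handle bar runs about (305,240)-(332,268) and the orange knob is at (372,292). In the side view the knob is at (368,267) and the handle at about (317,230).

```bash
cat > h.py <<'E'
from bench import env, kinematics, monitor, eyes, job
import cv2, numpy as np
from scipy.spatial.transform import Rotation as R
def ray(f,p):
    V=np.array(f["view"]); d=V[:3,:3].T@(np.linalg.inv(f["mtx"])@[p[0],p[1],1.]); return -V[:3,:3].T@V[:3,3], d/np.linalg.norm(d)
def onz(f,p,z):
    c,d=ray(f,p); return c+d*(z-c[2])/d[2]
def tri(f1,p1,f2,p2):
    c1,d1=ray(f1,p1);c2,d2=ray(f2,p2)
    t=np.linalg.lstsq(np.c_[d1,-d2],c2-c1,rcond=None)[0]; a,b=c1+t[0]*d1,c2+t[1]*d2
    return (a+b)/2,np.linalg.norm(a-b)
def mask(f,lo,hi,roi=None):
    m=cv2.inRange(cv2.cvtColor(f["frame"],cv2.COLOR_RGB2HSV),lo,hi)
    if roi:
        k=np.zeros_like(m); x0,y0,x1,y1=roi; k[y0:y1,x0:x1]=255; m&=k
    n,l,s,c=cv2.connectedComponentsWithStats(m)
    i=1+np.argmax(s[1:,4]); return (l==i).astype(np.uint8)*255,c[i],s[i]
ORANGE=((5,180,150),(16,255,255)); BLUE=((105,130,60),(125,255,255))
def down(yaw): # tool z down, tool y (closing line) along world direction yaw
    y=np.array([np.cos(yaw),np.sin(yaw),0]); z=np.array([0,0,-1.]); return R.from_matrix(np.c_[np.cross(y,z),y,z]).as_quat()
E
python3 - <<'E'
from h import *
S=eyes.grab_frame("scene");D=eyes.grab_frame("side")
_,a,s=mask(S,*ORANGE,(350,270,400,310));_,b,t=mask(D,*ORANGE,(350,250,390,285))
print(a,s,b,t,tri(S,a,D,b),onz(S,a,.071))
for f,roi in((S,(270,200,400,310)),(D,(280,210,400,290))):
    m,_,s=mask(f,*BLUE,roi); h=cv2.convexHull(cv2.findContours(m,0,2)[0][0])
    q=cv2.approxPolyN(h,4)[0] if hasattr(cv2,"approxPolyN") else cv2.approxPolyDP(h,6,True)[:,0]
    print(s,q.tolist()); print(np.round([onz(f,p,.094) for p in q],3).tolist())
E
```

```text
Traceback (most recent call last):
  File "h.py", line 17, in mask
    i=1+np.argmax(s[1:,4]); return (l==i).astype(np.uint8)*255,c[i],s[i]
        ~~~~~~~~~^^^^^^^^^
ValueError: attempt to get argmax of an empty sequence
```

```bash
sed -i 's/ORANGE=.*;/ORANGE=((3,150,150),(17,255,255));/' h.py
python3 - <<'E'
from h import *
S=eyes.grab_frame("scene");D=eyes.grab_frame("side")
g=cv2.cvtColor(S["frame"],cv2.COLOR_RGB2HSV); print(g[292,366:380].tolist(), g[228,300:320:4].tolist())
_,a,s=mask(S,*ORANGE,(350,270,400,310));_,b,t=mask(D,*ORANGE,(350,250,390,285))
print(a,s,b,t,tri(S,a,D,b),onz(S,a,.071))
for f,roi in((S,(270,200,400,310)),(D,(280,210,400,290))):
    m,_,s=mask(f,*BLUE,roi); h=cv2.convexHull(cv2.findContours(m,0,2)[0][0])
    q=cv2.approxPolyN(h,4)[0] if hasattr(cv2,"approxPolyN") else cv2.approxPolyDP(h,6,True)[:,0]
    print(s,q.tolist()); print(np.round([onz(f,p,.094) for p in q],3).tolist())
E
```

```text
[[9, 123, 207], [10, 157, 222], [10, 165, 226], [10, 161, 233], [10, 164, 235], [10, 161, 236], [10, 161, 234], [10, 166, 231], [10, 164, 225], [9, 166, 213], [9, 162, 189], [9, 137, 167], [10, 78, 154], [13, 30, 153]] [[11, 60, 162], [112, 93, 140], [110, 112, 146], [111, 109, 143], [110, 98, 138]]
[371.7265625 291.8203125] [367 285  11  15 128] [366.75       265.09848485] [362 258  12  18 132] (array([ 0.52564892, -0.18068299,  0.07197431]), np.float64(0.0016283804163365187)) [ 0.5268063  -0.18056949  0.071     ]Traceback (most recent call last):
  File "<stdin>", line 7, in <module>
  File "h.py", line 17, in mask
    i=1+np.argmax(s[1:,4]); return (l==i).astype(np.uint8)*255,c[i],s[i]
        ~~~~~~~~~^^^^^^^^^
    return _wrapfunc(a, 'argmax', axis=axis, out=out, **kwds)
    return bound(*args, **kwds)
ValueError: attempt to get argmax of an empty sequence
```

```bash
sed -i 's/BLUE=.*/BLUE=((104,85,50),(125,255,255))/' h.py
python3 - <<'E'
from h import *
S=eyes.grab_frame("scene");D=eyes.grab_frame("side")
for f,roi in((S,(270,200,400,310)),(D,(280,210,400,290))):
    m,_,s=mask(f,*BLUE,roi); c=max(cv2.findContours(m,0,2)[0],key=cv2.contourArea)
    q=cv2.approxPolyN(cv2.convexHull(c),4)[0]
    print(s,q.tolist()); w=np.array([onz(f,p,.094) for p in q]); print(np.round(w,3).tolist())
    e=np.roll(w,-1,0)-w; print(np.degrees(np.arctan2(e[:,1],e[:,0])),np.hypot(e[:,0],e[:,1]))
E
```

```text
[ 288  210  101   85 1989] [[390, 261], [334, 295], [286, 237], [338, 209]]
[[0.599, -0.148, 0.094], [0.444, -0.155, 0.094], [0.437, 0.039, 0.094], [0.587, 0.045, 0.094]]
[-177.40686045   92.18022612    2.53326022  -86.3280388 ] [0.15496711 0.19331462 0.14993674 0.19318715]
[ 291  218   96   46 1410] [[392, 248], [330, 263], [287, 228], [343, 218]]
[[0.597, -0.17, 0.094], [0.437, -0.175, 0.094], [0.427, 0.033, 0.094], [0.585, 0.034, 0.094]]
[-178.27738099   92.65352928    0.20714017  -86.82796844] [0.15946362 0.20834895 0.1577383  0.20421508]
```

Knob is at (0.525, -0.181) with box yaw about 2.7°. Next I move above it for a closer look.

Run:
```python
from h import *
best=None
for k in (0,np.pi):
    q=down(np.radians(2.7)+k); j=kinematics.ik([.523,-.165,.24],q); print(j)
    if j is not None and (best is None or abs(j[5])<abs(best[1][5])): best=(q,j)
env.reach([.523,-.165,.24],best[0])
s=monitor.sense(); print(s["clock"],s["position"],s["ee_rot"],s["contact_force"])
f=eyes.grab_frame("wrist"); cv2.imwrite("pics/w1.png",f["frame"][:,:,::-1])
m,c,st=mask(f,*ORANGE); print(c,st,onz(f,c,.075))
np.savez("w1.npz",**{k:f[k] for k in("frame","mtx","view")})
```

```text
[-5.19294364e-01  3.58611788e-01  1.41162334e+00 -4.44089210e-16
  1.37135752e+00 -5.66418254e-01]
[-5.19294364e-01  3.58611788e-01  1.41162334e+00 -4.44089210e-16
  1.37135752e+00  2.57517440e+00]
3.125 [ 0.52317814 -0.16433605  0.24005125] [6.89849071e-01 7.23953212e-01 7.24805638e-05 1.96121226e-05] [ 0.48350914 -0.3005876  -0.13577548]
[322.68106312 238.1461794 ] [309 220  29  32 602] [ 0.52714422 -0.18448734  0.075     ]
```

View pics/w1.png

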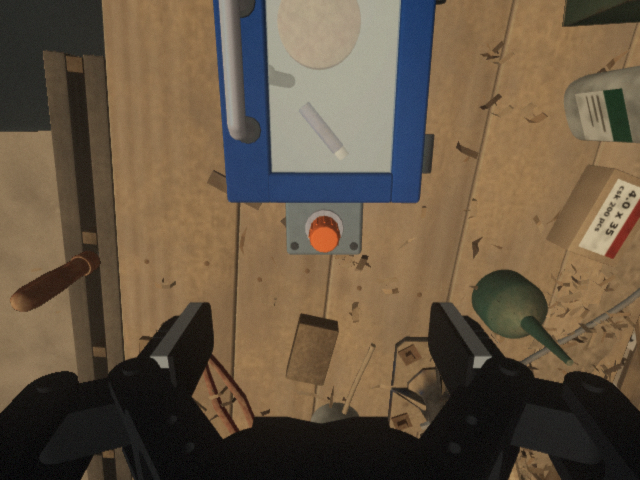

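Wrist view: knob at (323,236) on its collar, and the lid's near edge at (229,203)-(420,200) is level, so the yaw is right. The lid handle is at the left, around x=235. Next I grip the knob and pull.

Run:
```python
from h import *
x,y=.526,-.182
q=down(np.radians(2.7)); 
env.movel([x,y,.11],.15,frame=q) if False else env.movel([x,y,.11],.15)
print(env.movel([x,y,.057],.08,guard=8),monitor.sense()["position"])
env.close_gripper(40); s=monitor.sense(); print(s["finger_gap"],s["gripper_force"],s["contact_force"])
p=np.array(s["position"])
for dz in (.002,.004,.007,.0105):
    env.movel(p+[0,0,dz],.02); s=monitor.sense(); print(dz,np.round(s["position"],4),np.round(s["contact_force"],1),s["finger_gap"])
print(s["clock"])
f=eyes.grab_frame("side"); cv2.imwrite("pics/s2.png",cv2.resize(f["frame"][200:320,280:440,::-1],None,fx=4,fy=4,interpolation=2))
```

```text
False [ 0.52627499 -0.18214398  0.05742757]
0.28634995487613624 39.7210481017828 [4.94355209 1.49028309 0.98126924]
0.002 [ 0.5271 -0.182   0.0595] [ 2.5 -0.  -2.3] 0.29006033717530816
0.004 [ 0.5271 -0.182   0.0618] [ 2.1  0.5 -0.9] 0.2859468023591681
0.007 [ 0.5271 -0.182   0.065 ] [-0.   1.9  2.5] 0.287526401880159
0.0105 [ 0.527  -0.182   0.0677] [ 3.5  0.1 -6.3] 0.28169209755460556
6.7583
```

View pics/s2.png

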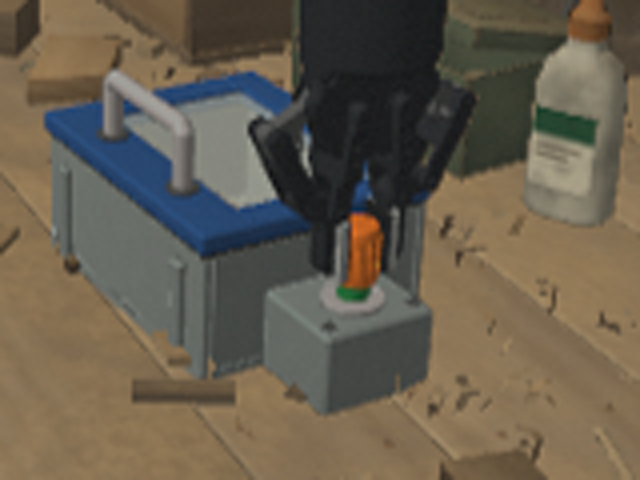

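The green stem shows at (352,293) and the pull met the stop (-6.3 N), so the vent is up. Next: let go, rise, and check the handle prediction.

Run:
```python
from h import *
env.release(); p=np.array(monitor.sense()["position"])
env.movel(p+[0,0,.1],.15); 
f=eyes.grab_frame("wrist")
a=np.radians(2.7); X=np.array([np.cos(a),np.sin(a)]);Y=np.array([-X[1],X[0]])
C=p[:2]+.13*Y; H=C-.058*X; print(C,H)
env.movel([H[0]+.0,H[1]-.0,.235],.15)
w=eyes.grab_frame("wrist"); g=w["frame"].copy()
for y in(-.042,0,.042):
    P=np.r_[H+y*Y,.1315,1]; c=(np.array(w["view"])@P)[:3]; u=w["mtx"]@c/c[2]; print(u[:2]); cv2.circle(g,tuple(int(v) for v in u[:2]),3,(255,0,0),-1)
cv2.imwrite("pics/w2.png",g[:,:,::-1]); print(monitor.sense()["clock"])
```

```text
[ 0.5209337  -0.05218633] [ 0.46299808 -0.05491851]
[319.07744938 291.35354534]
[319.01028398 235.99301165]
[318.93632915 175.03635554]
9.5417
```

View pics/w2.png

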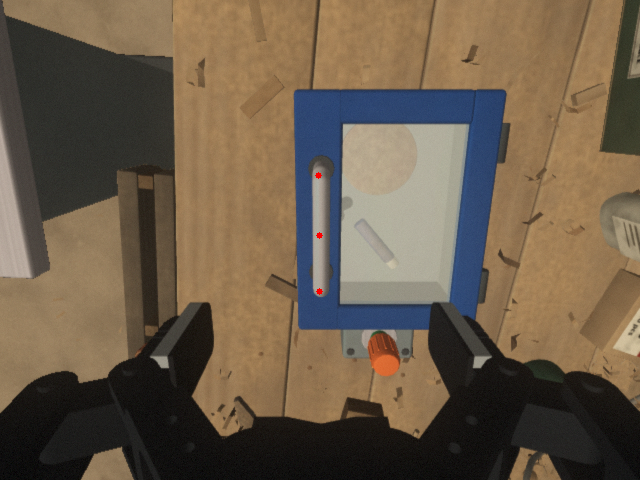

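The predicted bar (red dots at column 319) sits within about 2 px of the seen bar (column 321, rows 162-297), and the knob still stands up. Next I grasp and lift slowly along the hinge arc.

Run:
```python
from h import *
a=np.radians(2.7); X=np.array([np.cos(a),np.sin(a),0]);Y=np.array([-X[1],X[0],0])
H=np.array([.4635,-.0545,.1315])
print(env.movel(H-[0,0,.019],.1,guard=10)); env.close_gripper(80)
s=monitor.sense(); p0=np.array(s["position"]); r0=R.from_quat(s["ee_rot"]); print(p0,s["finger_gap"],s["gripper_force"],s["contact_force"],s["clock"])
bar=p0+[0,0,.019]; bar[2]=.1315
hinge=bar+.138*X-[0,0,.0495]
for th in (.01,.02,.035,.06,.09,.12,.14,.16):
    T=R.from_rotvec(Y*th)   # +Y rotation: front (-x) rises
    env.movel(hinge+T.apply(p0-hinge),.02,frame=(T*r0).as_quat())
    s=monitor.sense(); print(th,np.round(np.array(s["position"])-p0,4),np.round(s["contact_force"],1),round(s["finger_gap"],3),round(s["clock"],2))
f=eyes.grab_frame("side"); cv2.imwrite("pics/s3.png",cv2.resize(f["frame"][190:310,280:440,::-1],None,fx=4,fy=4,interpolation=2))
```

```text
False
[ 0.4631921  -0.05451478  0.11267587] 0.1100790455890872 78.00741076469421 [-3.67548266 -0.06673     5.58312757] 11.6083
0.01 [-0.0001  0.0001  0.0007] [-0.8 -2.6 -7.6] 0.111 11.86
0.02 [0.0003 0.0001 0.0023] [  0.   -2.6 -10.1] 0.111 12.11
0.035 [0.001  0.0001 0.0048] [-1.9 -1.2 -7.6] 0.108 12.37
0.06 [0.0022 0.0001 0.0086] [-4.5 -1.8 -1.4] 0.111 12.69
0.09 [0.0034 0.0002 0.0126] [-4.6 -1.2  0.2] 0.108 13.05
0.12 [0.0047 0.0002 0.0165] [-5.3  0.1  1.1] 0.106 13.41
0.14 [0.0056 0.0003 0.0192] [-5.1 -1.7  0.8] 0.111 13.7
0.16 [0.0067 0.0003 0.0218] [-4.7 -0.2  2.8] 0.112 13.99
```

View pics/s3.png

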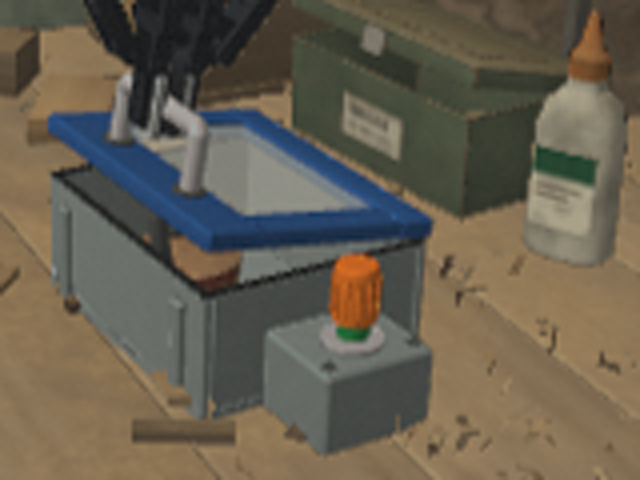

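The lid is ajar with its near front bottom corner at about (212,250) in the crop. The gripper is on the bar and the knob is still up with the green stem showing. I check the opening numerically against the shut corner.

Run:
```python
from h import *
a=np.radians(2.7); X=np.array([np.cos(a),np.sin(a),0]);Y=np.array([-X[1],X[0],0])
f=eyes.grab_frame("side")
m,_,_=mask(f,*BLUE,(280,190,400,290)); c=max(cv2.findContours(m,0,2)[0],key=cv2.contourArea)
q=cv2.approxPolyN(cv2.convexHull(c),4)[0]; print(q.tolist())
C=np.array([.521,-.052,0])
for p in ((331.2,263.7),(333.,252.5)):
    o,d=ray(f,p); n=Y; P=o+d*(((C-.098*Y-o)@n)/(d@n)); print(P,(P-C)@X)
for th in(0,.13,.16,.19):
    h=C+.08*X+[0,0,.082]; P=h+R.from_rotvec(Y*th).apply(C-.078*X-.098*Y+[0,0,.079]-h); v=(np.array(f["view"])@np.r_[P,1])[:3]; print(th,(f["mtx"]@v/v[2])[:2])
s=monitor.sense(); print(s["contact_force"],s["gripper_force"],s["position"],s["clock"])
```

```text
[[345, 218], [394, 248], [329, 252], [287, 218]]
[ 0.45167094 -0.15337839  0.07888939] -0.07402766933008505
[ 0.45538295 -0.15320333  0.10478549] -0.0703115378529809
0 [329.60251458 264.05980982]
0.13 [330.20454793 255.39000736]
0.16 [330.49844922 253.34358351]
0.19 [330.85055427 251.28469546]
[-4.38437263 -1.42808392  0.86357805] 79.38738584518433 [ 0.46985871 -0.05421233  0.1344637 ] 14.0917
```

The corner has risen 25.9 mm, which fits 0.16 rad. The grip is holding, so I hand in.

```bash
python3 -c "
from bench import env,job
env.hold(0.5); print(job.hand_in())"
```

```text
the job is handed in; nothing more can be done
None
```

The vent knob is pulled fully up and staying up, the lid is held by its handle with the front edge about 25 mm open, and the job is handed in at about 15 s on the robot's clock.

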